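# Put the glue pot on the heat

## Task

Warm the glue: without lifting or tipping it, slide the lidded white pot across the stove's glass until it stands wholly inside the printed heating ring. Then turn the stove's dial up, clockwise, until its pointer points at the middle of the strip of masking tape stuck beside the scale. Keep the lid on the pot, and leave the steel dish, the paint jars and the plaster mask where they are.

Things in the scene. Friction and masses are not known exactly. Their poses are not given: they have to be found in the camera images.
- stove: Portable electric stove with a black glass top, fixed on the bench (does not move). 380 mm deep (its x) by 360 mm wide (its y), flat top 65 mm above the bench. Origin: centre of its underside at bench height; x points to its back, -x to its front where the dial is, z up
- zone (a point): Centre of the heating ring, on the glass. The ring is a thin pale printed line, flat, inner radius 75 mm; 35 mm behind the stove's centre and 177 mm behind the dial axis
- dial_axis (a point): Point on the glass on the dial's vertical turning axis, 142 mm in front of the stove's centre. Here stands the dial: a round aluminium skirt 72 mm across, its top 9 mm above the glass, carrying a black upright bar grip across the axis. Printed flat scale ticks surround it from 41 to 53 mm radius
- dial_pointer (a point): Tip of the dial's pointer, 38 mm from the axis, 34 mm above the glass; x: outward along the pointer; turns with the dial. The black bar grip is 69 mm long, 18 mm wide, with vertical sides, 9 to 34 mm above the glass; its blunt end is 31 mm from the axis, its other half narrows from 16 mm out to this tip and has a white line on top
- dial (a joint): Dial angle in rad: 0 at the low stop, growing clockwise seen from above, high stop at 4.71. At 0 the pointer lies 2.356 rad (135 degrees) counter-clockwise, from above, of the stove's x axis. Stays where it is left (friction about 0.08 N m, no spring, no clicks). Can be turned by pushing the side of the bar or by gripping the bar
- tape: Strip of cream masking tape stuck flat on the glass, 25 mm long along the dial's radius, 9 mm wide, from 55 to 80 mm from the dial axis, always some way clockwise of the pointer's start. Origin: on the dial axis at glass height; x: from the axis along the middle of the strip
- tape_mid (a point): Middle of the tape strip, on the glass, 67.5 mm from the dial axis
- pot: Round white stoneware pot, straight-sided, 116 mm outside diameter (120 over a low bead at the rim), 55 mm high, about 0.55 kg, standing on the glass outside the middle of the ring, left or right of it. Too wide to grasp across; slides under a push of a few N, best pushed low with both opened fingers. Origin: centre of its underside; z up
- lid: Loose white lid on the pot, 115 mm across, about 0.15 kg, with a plug 90 mm across and 6 mm deep reaching into the pot; a round knob 22 mm across in the middle, its top 81 mm above the pot's underside. Origin: centre of the lid's seating face, which rests on the pot's rim (55 mm above the pot's underside); z up
- dish: Bystander: small shallow steel dish, 80 mm across and 14 mm high, on the glass on the other side of the ring from the pot. Origin: centre of its underside
- jar: Bystander: paint jar 68 mm across, 75 mm high, on the bench beside the stove. Origin: centre of its underside
- jar2: Bystander: lower paint jar 72 mm across, 62 mm high, on the bench beside the stove. Origin: centre of its underside
- mask: Bystander: small white plaster mask lying face up on the bench beside the stove, 124 mm by 88 mm, 38 mm high. Origin: centre of its underside
Not all that is in view belongs to the job. Leave any turquoise look-alike of the pot alone.

How it is judged (in metres and radians):
On the way, in this order (a step that is already met when the one before it is completed fails the run):
1. the pot stands wholly inside the printed ring, at rest (horizontal distance between pot and zone below 0.017 m and linear speed of pot below 0.02 m/s), for 0.2 s.
2. then the dial's pointer is at the tape (angle between the x axis of dial_pointer and the x axis of tape, either way round below 0.1 rad and horizontal distance between dial_pointer and tape_mid below 0.04 m), for 0.2 s.
At the end, for the whole second after the job is handed in: The pot stands upright and still on the glass, its centre within 17 mm of the ring's centre (wholly inside the ring), lid on; the dial is at rest with its pointer within 0.1 rad (about 6 degrees) of the middle of the tape; dish, jars and mask are where they were (all of step 2 and horizontal distance between pot and zone below 0.017 m and z of pot in the frame of stove below 0.07 m and angle between each of pot, lid's own z axis and vertical below 0.05 rad and distance between lid and pot below 0.062 m and linear speed of pot below 0.01 m/s and velocity of joint dial between -0.05 and 0.05 rad/s); the robot touches nothing.
It fails at once if the pot is lifted off the glass or tipped (z of pot in the frame of stove above 0.077 m or z of pot in the frame of stove below 0.055 m or angle between pot's own z axis and vertical above 0.15 rad).
It fails at once if the lid comes off the pot (distance between lid and pot above 0.068 m or angle between lid's own z axis and vertical above 0.2 rad).
It fails at once if the dish, a jar or the mask is moved more than 15 mm (distance of any of dish, jar, jar2, mask from where it was at the start of the episode above 0.015 m).
It also fails if it takes over 53 s, if anything falls off the work surface, if the arm or the gripper's body presses on something with over 40 N, if the wrist force passes 120 N, or if a joint passes its speed limit or range.

## Robot

A 6-joint arm with a two-finger parallel gripper is mounted at the origin on the work surface. World frame = base frame: x ahead of the robot, y to its left, z up, the work surface at z = 0. Lengths are in m, angles in degrees, forces in N, time in s.
With the tool pointing down it reaches from about 0.25 to 0.725 m from the base axis. Payload 9.7 kg.
Tool frame: the origin (TCP) lies midway between the tips of the shut fingers; the grasp point (between the pads) lies 19 mm behind it; z points along the fingers, y is the line along which they close (so a half turn about z gives the same grasp; the last joint's range is limited). The gripper opens to 85 mm and grips with 20 to 120 N. Pads are 22 mm wide; open, the fingers measure 114 mm over their backs; the gripper's body (76 mm by 85 mm) begins 54 mm behind the grasp point. The pads swing forward as they close: fully open they stand 13 mm farther back than shut.
Start: joints at [-75.573, 4.979, 10.078, 95.1, 0, 90], TCP at [0.137, -0.533, 0.231] pointing down, gripper open.
Joint ranges: [-179.16, 179.16], [-48.56, 103.87], [-65.8, 70.77], [-126.05, 130.52], [-82.76, 87.17], [-180, 180]. Speed limits (degrees/s): [127.2, 127.2, 147.25, 180, 180, 180].

## Interface

Orientations are given as [roll, pitch, yaw] about the fixed x, y, z axes, in that order (R = Rz(yaw) Ry(pitch) Rx(roll)).
In Python, from workcell import readout, imaging, bot, spotter gives the robot as it stands.
- The arm moves only by the shell command python3 -m jog 'ROWS' [FORCE]. ROWS is JSON, a list of rows, each an object with "rotation": the turn, a rotation vector about the world's x, y, z in degrees, a list of three; "translation": the shift along the world's x, y, z in mm, a list of three; "grip": the finger opening in mm, from 0 to 85.4. In form: [{"rotation": [wx, wy, wz], "translation": [dx, dy, dz], "grip": grip}, ...]. A call has 1 to 20 rows; each row is the pose to reach, as a shift and turn from the pose commanded when the call began; what a row does not reach only later rows make up. A row lasts 1/10 s, in which the tool goes at most 50 mm and 8.59 degrees, less where a joint would pass 70% of its speed; a pose out of reach is approached as far as the arm can. A call with a gripper value outside its range is refused whole. The fingers move at their own pace and stop on an object; FORCE is the grip in N (left out, the last holds). Time passes only in rows, so rows that repeat a pose let the fingers close. It gives the time, the measured TCP pose, the force, the opening and the grip force at its end, in the units of the state.
- readout.get_obs(): the state, without advancing time (a new reading comes with each control period).
- imaging.camera(name): name is "scene" or "side" or "wrist"; returns (picture, depth): 480x640x3 uint8, red, green, blue; 480x640 float32, m along the optical axis (not along the pixel's ray), 0 where there is no reading.
- imaging.camera_info(name): a dict with "vertical_fov" (degrees; the focal length in pixels is half the picture's height over the tangent of half this angle, whatever the lens; pixels are square), "cx", "cy" (the principal point, pixels), "extrinsics" (4x4, takes a point from camera to world coordinates); the wrist camera has in their place "tool_from_camera" (4x4, takes a point from camera to tool coordinates, whose origin is the TCP and whose axes are the flange's). Camera axes: x right, y down, z forward; pixel columns grow to the right and rows downward; lengths in m; the calibration is good to about 2 mm. A picture is of the moment at which its call begins: read the wrist's pose just before it. camera_info takes no time and is no camera call.
- bot.job_done(): hands the job in; it is judged then, once.
Trained networks look in the newest picture that a camera, given by its name, has taken for a name from the list of things; names that differ only in an ending like _2 or _b are one class to them, and where a whole thing is asked for, a point or a joint stands for the part that bears it (a point fixed in the world has none). Each returns a list of dicts, best first, with "confidence" (0 to 1); they miss things now and then, are a little off and sometimes report something else, mostly with a low value. They report only what shows in the picture. A call takes as long as a camera call. They do not tell look-alikes from the thing itself.
- spotter.spot_in(camera, target): "box" ([centre column, centre row, width, height] in pixels, round what is visible of it).
- spotter.mark_of(camera, target): "uv" ([column, row] in pixels: a listed point, or the origin of a listed thing).
The state is a dict: "time": time; "q": joint angles; "qd": joint speeds; "joint_efforts": joint torques, N m; "ee_pos": TCP position; "tcp_rot": TCP orientation; "wrist_force": force on the tool from outside, world axes, zero at the start; "torque": the same for the moment, N m; "opening": finger opening in m; "grasp_force": force on a finger pad.
Only numpy, scipy, OpenCV 4.12 (cv2) and the standard library are available. Lean on these libraries where they do the work, as an engineer would, in place of code of your own. Each camera call takes 0.05 s, during which the arm holds its last target. There are 200 camera calls.

## Working session

There is one attempt and no reset: what is moved stays moved. The work goes in short steps, Python scripts to look and compute and a shell command to move; the robot and the scene stay as the last step left them, time stands still between calls to the robot, and variables do not carry over. Pictures are saved under pics/ and viewed, at most 10 in all, crops included, and the job is handed in when it is done.

```bash
mkdir -p pics
cat > h.py <<'E'
import numpy as np,cv2
from workcell import readout,imaging,bot,spotter
def K(n):
    i=imaging.camera_info(n);f=240/np.tan(np.radians(i["vertical_fov"]/2));return f,i["cx"],i["cy"],i
def ext(n,o=None):
    i=imaging.camera_info(n)
    if n!="wrist": return np.array(i["extrinsics"])
    from scipy.spatial.transform import Rotation as R
    o=o or readout.get_obs();T=np.eye(4);T[:3,:3]=R.from_euler("xyz",o["tcp_rot"],degrees=True).as_matrix();T[:3,3]=o["ee_pos"]
    return T@np.array(i["tool_from_camera"])
def onplane(n,uv,z,E=None):
    f,cx,cy,_=K(n);E=ext(n) if E is None else E
    d=E[:3,:3]@np.array([(uv[0]-cx)/f,(uv[1]-cy)/f,1]);c=E[:3,3];return c+d*(z-c[2])/d[2]
def proj(n,p,E=None):
    f,cx,cy,_=K(n);E=ext(n) if E is None else E
    q=np.linalg.inv(E)@np.append(p,1);return np.array([f*q[0]/q[2]+cx,f*q[1]/q[2]+cy])
def cloud(n,D,E=None):
    f,cx,cy,_=K(n);E=ext(n) if E is None else E
    v,u=np.indices(D.shape);P=np.stack([(u-cx)/f*D,(v-cy)/f*D,D],-1);return P@E[:3,:3].T+E[:3,3]
E
python3 - <<'E'
from h import *
o=readout.get_obs();print(o)
H={"pot":.065,"lid":.12,"zone":.065,"dial_axis":.065,"dial_pointer":.099,"tape_mid":.065,"tape":.065,"dish":.065,"jar":0,"jar2":0,"mask":0,"stove":0}
for n in("scene","side","wrist"):
    E=ext(n);I,D=imaging.camera(n);cv2.imwrite(f"pics/{n}0.png",I[:,:,::-1]);np.save(n+"0.npy",D)
    for t in H:
        print(n,t,[(round(r["confidence"],2),np.round(r["uv"]).tolist(),np.round(onplane(n,r["uv"],H[t],E)[:2],3).tolist()) for r in spotter.mark_of(n,t)[:3]])
E
```

```text
{'time': 0.0, 'q': array([-7.55730719e+01,  5.00938477e+00,  1.00354533e+01,  9.51002917e+01,
        1.46603498e-03,  8.99996218e+01]), 'qd': array([ 0.0707644 ,  0.02100198, -0.05729436,  0.05358096,  0.08420075,
        0.01961336]), 'joint_efforts': array([ 9.01668063e-04, -5.20384312e+01,  4.64811873e+01,  1.60835381e-02,
        1.71246347e-05,  7.06814873e-06]), 'ee_pos': array([ 0.13697931, -0.5324309 ,  0.23060848]), 'tcp_rot': array([-1.79925777e+02, -1.46652365e-03,  1.44273044e+01]), 'wrist_force': array([-0.13795278, -0.29330497,  0.01738701]), 'torque': array([-0.02256355,  0.01343677, -0.00676954]), 'grasp_force': 0.0, 'opening': 0.08545633299338086}
scene pot [(0.97, [333.0, 299.0], [0.61, 0.105]), (0.92, [401.0, 385.0], [0.76, 0.295]), (0.83, [437.0, 250.0], [0.382, 0.271])]
scene lid [(0.86, [334.0, 277.0], [0.598, 0.102])]
scene zone [(0.67, [285.0, 285.0], [0.612, -0.004])]
scene dial_axis []
scene dial_pointer [(0.87, [328.0, 220.0], [0.414, 0.016]), (0.51, [236.0, 274.0], [0.65, -0.1])]
scene tape_mid [(0.52, [312.0, 253.0], [0.498, 0.009])]
scene tape []
scene 
[... 806 characters left out ...]
, [272.0, 248.0], [0.423, 0.031])]
side tape_mid [(0.53, [309.0, 265.0], [0.494, 0.003])]
side tape []
side dish [(0.88, [381.0, 301.0], [0.62, -0.114])]
side jar [(0.93, [290.0, 213.0], [0.48, 0.237]), (0.66, [320.0, 194.0], [0.564, 0.296])]
side jar2 [(0.93, [290.0, 213.0], [0.48, 0.237]), (0.66, [320.0, 194.0], [0.564, 0.296])]
side mask [(0.87, [402.0, 399.0], [0.624, -0.292])]
side stove [(0.71, [346.0, 282.0], [0.573, -0.002]), (0.47, [355.0, 208.0], [0.641, 0.228]), (0.38, [323.0, 196.0], [0.568, 0.288])]
wrist pot []
wrist lid []
wrist zone []
wrist dial_axis []
wrist dial_pointer []
wrist tape_mid []
wrist tape []
wrist dish []
wrist jar []
wrist jar2 []
wrist mask []
wrist stove []
```

View pics/scene0.png

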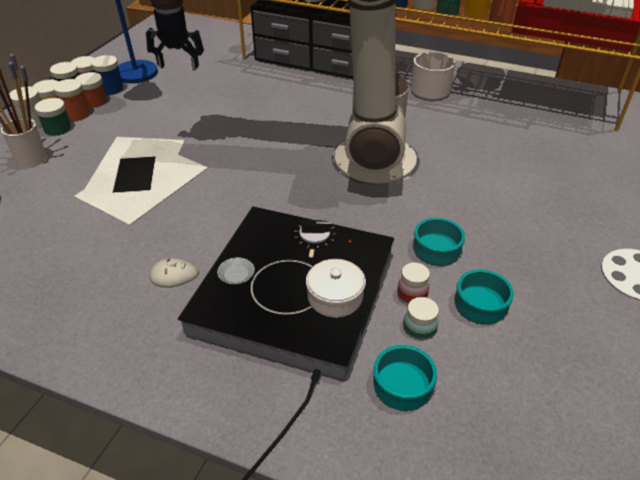

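View pics/side0.png

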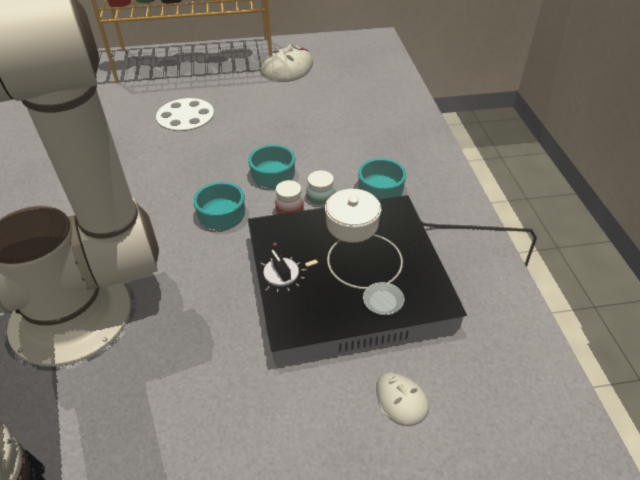

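The white lidded pot is at scene (334,290) and side (355,215). The three turquoise bowls at scene (438,240), (484,296) and (404,377) have no lid and stand on the bench, so they are the look-alikes. The dish is at scene (236,270), and the tape is at (312,253) in scene and (311,263) in side. I'll raise the wrist camera over the stove.

```bash
python3 -m jog '[{"rotation":[0,0,30],"translation":[120,180,150],"grip":60},{"rotation":[0,0,30],"translation":[120,180,150],"grip":60},{"rotation":[0,0,30],"translation":[120,180,150],"grip":60},{"rotation":[0,0,30],"translation":[120,180,150],"grip":60},{"rotation":[0,0,75.6],"translation":[340,562,150],"grip":60},{"rotation":[0,0,75.6],"translation":[340,562,150],"grip":60},{"rotation":[0,0,75.6],"translation":[340,562,150],"grip":60},{"rotation":[0,0,75.6],"translation":[340,562,150],"grip":60},{"rotation":[0,0,75.6],"translation":[340,562,150],"grip":60},{"rotation":[0,0,75.6],"translation":[340,562,150],"grip":60},{"rotation":[0,0,75.6],"translation":[340,562,150],"grip":60},{"rotation":[0,0,75.6],"translation":[340,562,150],"grip":60},{"rotation":[0,0,75.6],"translation":[340,562,150],"grip":60},{"rotation":[0,0,75.6],"translation":[340,562,150],"grip":60},{"rotation":[0,0,75.6],"translation":[340,562,150],"grip":60},{"rotation":[0,0,75.6],"translation":[340,562,150],"grip":60}]'
python3 - <<'E'
from h import *
o=readout.get_obs();print(o["ee_pos"],o["tcp_rot"],o["q"])
H={"pot":.065,"lid":.12,"zone":.065,"dial_axis":.065,"dial_pointer":.099,"tape_mid":.065,"dish":.065}
n="wrist";E=ext(n,o);I,D=imaging.camera(n);cv2.imwrite("pics/w1.png",I[:,:,::-1]);np.save("w1.npy",D);np.save("E1.npy",E)
for t in H: print(t,[(round(r["confidence"],2),np.round(r["uv"]).tolist(),np.round(onplane(n,r["uv"],H[t],E)[:2],3).tolist()) for r in spotter.mark_of(n,t)[:3]])
def circ(x,y):
    A=np.c_[x,y,np.ones_like(x)];s=np.linalg.lstsq(A,x*x+y*y,rcond=None)[0];c=s[:2]/2;return c,np.sqrt(s[2]+c@c)
for n,D,E in(("scene",np.load("scene0.npy"),ext("scene")),("side",np.load("side0.npy"),ext("side")),("wrist",D,E)):
    P=cloud(n,D,E);m=(D>0)&(abs(P[...,0]-.6)<.12)&(abs(P[...,1]-.108)<.085)
    k=m&(P[...,2]>.137);z=P[m][:,2];print(n,"knob",k.sum(),P[k].mean(0) if k.any() else 0,"ztop",np.percentile(z,[5,99.5]))
    k=m&(P[...,2]>.115)&(P[...,2]<.137)
    if k.any():
        h=cv2.convexHull(P[k][:,:2].astype(np.float32))[:,0];print("lid encl",cv2.minEnclosingCircle(h), "glass",np.median(P[(D>0)&(abs(P[...,0]-.6)<.03)&(abs(P[...,1]+.0)<.03)][:,2]))
E
```

```text
time: 3.55
ee_pos: [0.4773, 0.0302, 0.3809]
tcp_rot: [-179.9, 0.0, 90.2]
wrist_force: [0.4, -0.7, 0.3]
opening: 0.0598
grasp_force: 0.0
[0.47726464 0.03015004 0.38086074] [-1.79941704e+02  1.26722103e-02  9.01611706e+01] [ 3.62016115e+00  1.68426598e+00  2.39818178e+01  1.12356506e+02
 -9.13187981e-03  9.34590017e+01]
pot [(0.51, [289.0, 222.0], [0.437, -0.01])]
lid [(0.7, [456.0, 119.0], [0.607, 0.107])]
zone [(0.77, [438.0, 216.0], [0.614, -0.003])]
dial_axis [(0.69, [288.0, 220.0], [0.436, -0.008]), (0.38, [415.0, 392.0], [0.603, -0.245])]
dial_pointer [(0.95, [270.0, 195.0], [0.421, 0.027])]
tape_mid [(0.58, [340.0, 206.0], [0.498, 0.008])]
dish [(0.77, [437.0, 303.0], [0.622, -0.115])]
scene knob 83 [0.60993603 0.10719241 0.14480745] ztop [0.00099844 0.14524565]
lid encl ((0.6093195080757141, 0.10676130652427673), 0.062052130699157715) glass 0.06608369787083224
side knob 73 [0.60399566 0.10098037 0.14458564] ztop [0.0634676 0.1457041]
lid encl ((0.6041033864021301, 0.1032402291893959), 0.06142471730709076) glass 0.06574011560943249
wrist knob 31259 [0.51436969 0.04178489 0.44491408] ztop [0.06407209 0.47765252]
lid encl ((0.6053018569946289, 0.10596878826618195), 0.060560815036296844) glass 0.06508740770662275
```

View pics/w1.png

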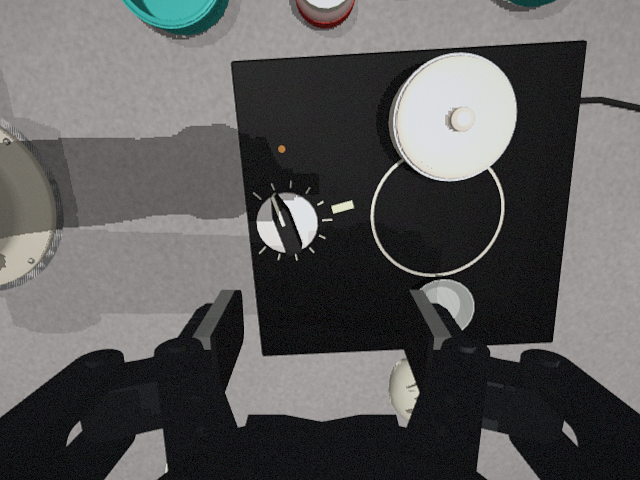

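The wrist view shows the pot's lid at (453,118) with its knob at (462,119), and the ring at (438,213). The dial is at (288,222), its white line points to about (275,196), and the tape is at (343,207). I'll fit these accurately.

```bash
cat > fit.py <<'E'
from h import *
import sys
def fit(png,E,ringc=None,ring=True):
    I=cv2.imread(png);g=I.min(2);s={}
    def pts(c,r,z,thr,r0=0):
        v,u=np.nonzero(g>thr);f,cx,cy,_=K("wrist")
        d=np.c_[(u-cx)/f,(v-cy)/f,np.ones(len(u))]@E[:3,:3].T;p=(E[:3,3]+d*((z-E[2,3])/d[:,2])[:,None])[:,:2]
        q=np.hypot(*(p-c).T);return p[(q<r)&(q>r0)]
    def circ(p,lo=None):
        for _ in range(8):
            x,y=p.T;a=np.linalg.lstsq(np.c_[x,y,np.ones(len(x))],x*x+y*y,rcond=None)[0];c=a[:2]/2;r=np.sqrt(a[2]+c@c)
            e=abs(np.hypot(*(p-c).T)-r);k=e<max(.003,np.percentile(e,80));p=p[k]
            if k.all():break
        return c,r
    if ring:
        p=pts(np.array([.614,-.003]),.084,.065,110,.068);p=p[p[:,1]<.02];print("ring",circ(p))
    h=cv2.convexHull(pts(np.array([.436,-.009]),.042,.074,150).astype(np.float32))[:,0].astype(float)
    A=cv2.minEnclosingCircle(h.astype(np.float32));ax=np.array(A[0]);print("skirt",A)
    t=pts(ax,.084,.065,120,.054);t=t[abs(np.degrees(np.arctan2(*(t-ax).T[::-1])))<60];tm=t.mean(0);print("tape",tm,np.ptp(t,0),"ang",np.degrees(np.arctan2(*(tm-ax)[::-1])))
E
python3 - <<'E'
from fit import *
E=np.load("E1.npy");fit("pics/w1.png",E)
P=cloud("wrist",np.load("w1.npy"),E);k=(P[...,2]>.115)&(P[...,2]<.15)&(abs(P[...,0]-.6)<.1)&(abs(P[...,1]-.1)<.1)
c=(P[...,2]>.14)&k;print("knob",P[c].mean(0),"lid top z",np.percentile(P[k][:,2],[5,30,50,80]))
for uv in [(275,196),(284,218)]: print(onplane("wrist",uv,.099,E)[:2])
I=cv2.imread("pics/w1.png")[180:265,240:365];cv2.imwrite("pics/c1.png",cv2.resize(I,None,fx=6,fy=6,interpolation=cv2.INTER_CUBIC))
E
```

```text
ring (array([ 6.12082065e-01, -2.08962217e-04]), np.float64(0.07672355253163618))
skirt ((0.43873918056488037, -0.014316423796117306), 0.04030545428395271)
tape [0.50082851 0.00870815] [0.0246999  0.01439797] ang 20.346281405987455
knob [0.60426952 0.106015   0.14470366] lid top z [0.11918183 0.12666388 0.1278662  0.12952679]
[0.42569592 0.02641337]
[0.43488904 0.00210047]
```

View pics/c1.png

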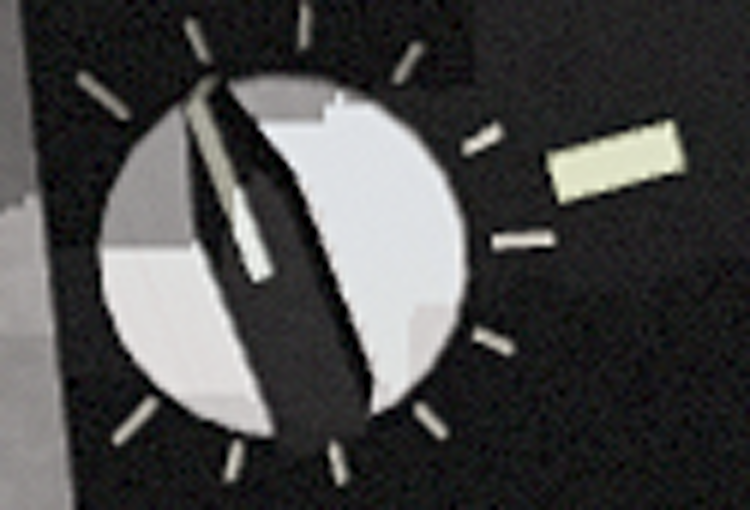

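The crop confirms the pointer line runs up-left (about 107–111° in the world) and the tape sits at about 15°, so the turn is about 92–95° clockwise. I'll push first, starting by moving behind the pot on its +y side and going down.

```bash
python3 -m jog '[{"rotation":[0,0,4],"translation":[121,161,0],"grip":60},{"rotation":[0,0,4],"translation":[121,161,0],"grip":60},{"rotation":[0,0,4],"translation":[121,161,0],"grip":60},{"rotation":[0,0,4],"translation":[121,161,0],"grip":60},{"rotation":[0,0,4],"translation":[121,161,0],"grip":60},{"rotation":[0,0,4],"translation":[121,161,0],"grip":60},{"rotation":[0,0,4],"translation":[121,161,-45],"grip":60},{"rotation":[0,0,4],"translation":[121,161,-90],"grip":60},{"rotation":[0,0,4],"translation":[121,161,-135],"grip":60},{"rotation":[0,0,4],"translation":[121,161,-180],"grip":60},{"rotation":[0,0,4],"translation":[121,161,-225],"grip":60},{"rotation":[0,0,4],"translation":[121,161,-255],"grip":60},{"rotation":[0,0,4],"translation":[121,161,-280],"grip":60},{"rotation":[0,0,4],"translation":[121,161,-295],"grip":60},{"rotation":[0,0,4],"translation":[121,161,-304],"grip":60},{"rotation":[0,0,4],"translation":[121,161,-304],"grip":60},{"rotation":[0,0,4],"translation":[121,161,-304],"grip":60}]'
python3 - <<'E'
from h import *
print(readout.get_obs()["wrist_force"])
I,D=imaging.camera("side");cv2.imwrite("pics/s2.png",cv2.resize(I[130:330,230:480,::-1],None,fx=3,fy=3))
E
```

```text
time: 5.65
ee_pos: [0.5985, 0.1903, 0.0789]
tcp_rot: [179.9, -0.0, 94.0]
wrist_force: [-0.1, -0.0, 0.2]
opening: 0.06
grasp_force: 0.0
[-0.07270792 -0.04135914  0.21638262]
```

View pics/s2.png

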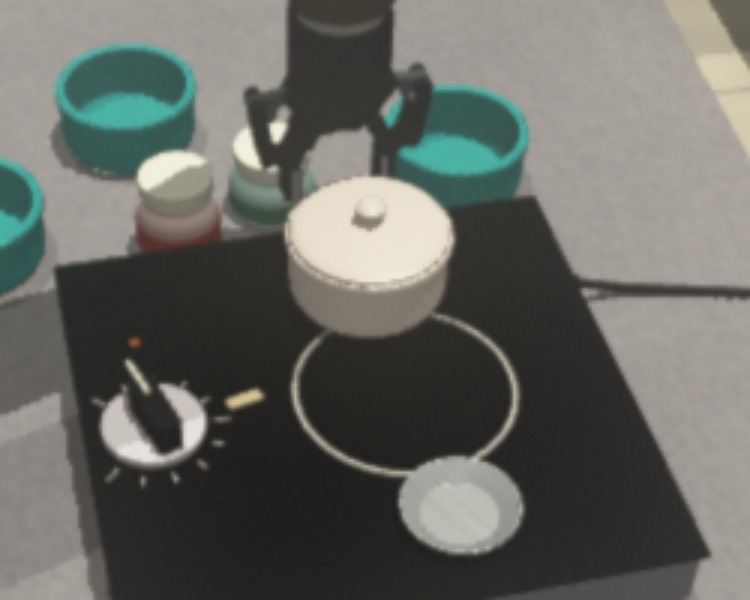

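The gripper stands behind the pot (pot in this crop at about (370,250)), clear of the jars. Now a slow push.

```bash
python3 -m jog '[{"rotation":[0,0,0],"translation":[0.6,-9,0],"grip":60},{"rotation":[0,0,0],"translation":[1.1,-15,0],"grip":60},{"rotation":[0,0,0],"translation":[1.4,-19,0],"grip":60},{"rotation":[0,0,0],"translation":[1.7,-23,0],"grip":60},{"rotation":[0,0,0],"translation":[2,-28,0],"grip":60},{"rotation":[0,0,0],"translation":[2.4,-33,0],"grip":60},{"rotation":[0,0,0],"translation":[2.8,-39,0],"grip":60},{"rotation":[0,0,0],"translation":[3.3,-45,0],"grip":60},{"rotation":[0,0,0],"translation":[3.7,-51,0],"grip":60},{"rotation":[0,0,0],"translation":[4.1,-57,0],"grip":60},{"rotation":[0,0,0],"translation":[4.6,-63,0],"grip":60},{"rotation":[0,0,0],"translation":[5,-69,0],"grip":60},{"rotation":[0,0,0],"translation":[5.4,-75,0],"grip":60},{"rotation":[0,0,0],"translation":[5.9,-81,0],"grip":60},{"rotation":[0,0,0],"translation":[6.3,-87,0],"grip":60},{"rotation":[0,0,0],"translation":[6.7,-93,0],"grip":60},{"rotation":[0,0,0],"translation":[7.1,-98,0],"grip":60},{"rotation":[0,0,0],"translation":[7.4,-102,0],"grip":60},{"rotation":[0,0,0],"translation":[7.6,-105,0],"grip":60},{"rotation":[0,0,0],"translation":[7.6,-105,0],"grip":60}]'
cat > pot.py <<'E'
from h import *
for n in("scene","side"):
    I,D=imaging.camera(n);cv2.imwrite(f"pics/p_{n}.png",I[:,:,::-1]);P=cloud(n,D)
    m=(D>0)&(abs(P[...,0]-.61)<.1)&(P[...,1]>-.08)&(P[...,1]<.17)&(P[...,2]<.15)&(I.min(2)>120)
    k=m&(P[...,2]>.139);q=m&(P[...,2]>.115)
    print(n,"knob",k.sum(),np.median(P[k],0) if k.any() else 0,cv2.minEnclosingCircle(cv2.convexHull(P[q][:,:2].astype(np.float32))),[np.round(onplane(n,r["uv"],.12),4).tolist() for r in spotter.mark_of(n,"lid")[:1]])
print(readout.get_obs()["ee_pos"])
E
python3 pot.py
```

```text
time: 7.7
ee_pos: [0.6056, 0.0854, 0.0774]
tcp_rot: [180.0, -0.0, 94.0]
wrist_force: [-0.2, 2.5, 0.6]
opening: 0.0599
grasp_force: 1.7
scene knob 69 [0.61330541 0.02781098 0.14613401] ((0.6143823266029358, 0.02566092647612095), 0.059425994753837585) [[0.599, 0.0282, 0.12]]
side knob 77 [0.60801538 0.02210878 0.1452851 ] ((0.6083371043205261, 0.022345326840877533), 0.06038457155227661) [[0.6077, 0.0158, 0.12]]
[0.60558731 0.08545926 0.07734723]
```

```bash
python3 -m jog '[{"rotation":[0,0,0],"translation":[0.3,-4,0],"grip":60},{"rotation":[0,0,0],"translation":[0.6,-9,0],"grip":60},{"rotation":[0,0,0],"translation":[1,-14,0],"grip":60},{"rotation":[0,0,0],"translation":[1.4,-19,0],"grip":60},{"rotation":[0,0,0],"translation":[1.7,-23,0],"grip":60},{"rotation":[0,0,0],"translation":[1.9,-26,0],"grip":60},{"rotation":[0,0,0],"translation":[1.9,-26,0],"grip":60},{"rotation":[0,0,0],"translation":[1.9,-26,0],"grip":60}]'
python3 pot.py
python3 - <<'E'
import cv2,numpy as np
a=cv2.imread("pics/p_scene.png")[205:345,185:385];b=cv2.imread("pics/p_side.png")[180:330,260:460]
f=lambda i:cv2.resize(i,(400,300));cv2.imwrite("pics/v3.png",np.hstack([f(a),f(b)]))
E
```

```text
time: 8.7
ee_pos: [0.6076, 0.0594, 0.0774]
tcp_rot: [180.0, 0.0, 94.0]
wrist_force: [-0.1, 3.9, 2.4]
opening: 0.0601
grasp_force: 1.7
scene knob 63 [0.61571652 0.00217064 0.14615352] ((0.613835871219635, 0.0009313487098552287), 0.06033879145979881) [[0.6106, 0.0017, 0.12]]
side knob 77 [ 0.60945331 -0.00352217  0.14508391] ((0.6116164326667786, -0.003259038319811225), 0.06153624504804611) [[0.6127, 0.0013, 0.12]]
[0.60757223 0.05938405 0.07736084]
```

View pics/v3.png

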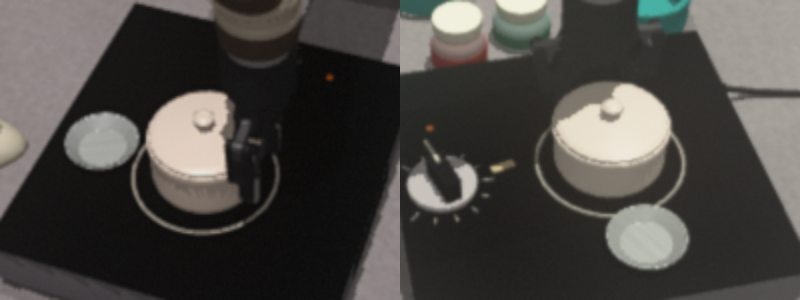

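Both views show the pot inside the ring, with a gap all round. I'll back off, rise and check with the wrist camera.

```bash
python3 -m jog '[{"rotation":[0,0,0],"translation":[-1,10,0],"grip":60},{"rotation":[0,0,0],"translation":[-2,30,0],"grip":60},{"rotation":[0,0,0],"translation":[-3,50,0],"grip":60},{"rotation":[0,0,0],"translation":[-3,50,30],"grip":60},{"rotation":[0,0,0],"translation":[-3,50,75],"grip":60},{"rotation":[0,0,0],"translation":[-3,50,120],"grip":60},{"rotation":[0,0,-4],"translation":[-50,20,160],"grip":60},{"rotation":[0,0,-4],"translation":[-90,0,190],"grip":60},{"rotation":[0,0,-4],"translation":[-135,-30,220],"grip":60},{"rotation":[0,0,-4],"translation":[-135,-30,220],"grip":60},{"rotation":[0,0,-4],"translation":[-135,-30,220],"grip":60},{"rotation":[0,0,-4],"translation":[-135,-30,220],"grip":60},{"rotation":[0,0,-4],"translation":[-135,-30,220],"grip":60}]'
python3 - <<'E'
from fit import *
o=readout.get_obs();print(o["ee_pos"],o["tcp_rot"],o["time"]);E=ext("wrist",o);I,D=imaging.camera("wrist");cv2.imwrite("pics/w4.png",I[:,:,::-1]);np.save("E4.npy",E)
P=cloud("wrist",D,E);c=(P[...,2]>.139)&(P[...,2]<.15)&(abs(P[...,0]-.61)<.06)&(abs(P[...,1])<.06);print("knob",P[c].mean(0))
for t,z in(("lid",.12),("zone",.065),("tape_mid",.065),("dial_pointer",.099),("dial_axis",.065)): print(t,[(r["uv"],onplane("wrist",r["uv"],z,E)[:2]) for r in spotter.mark_of("wrist",t)[:1]])
fit("pics/w4.png",E,ring=True)
u,v=proj("wrist",[.46,-.005,.07],E).astype(int);a=cv2.resize(I[max(0,v-60):v+60,u-75:u+75,::-1],None,fx=5,fy=5,interpolation=cv2.INTER_CUBIC);print(u-75,max(0,v-60));cv2.imwrite("pics/c4.png",a)
E
```

```text
time: 10.2
ee_pos: [0.4729, 0.0297, 0.2963]
tcp_rot: [-179.9, 0.0, 90.0]
wrist_force: [0.4, 0.2, 0.1]
opening: 0.0599
grasp_force: 0.0
[0.47287108 0.02967279 0.29625602] [-1.79928273e+02  1.77050249e-02  9.00367918e+01] 10.2
knob [0.60914019 0.00191903 0.14449356]
lid [([485.8, 245.6], array([0.60961883, 0.00227418]))]
zone []
tape_mid [([350.2, 222.4], array([0.4993898, 0.0089439]))]
dial_pointer [([264.3, 213.6], array([0.42153028, 0.02484816]))]
dial_axis [([284.1, 244.0], array([ 0.43481251, -0.01300788]))]
ring (array([6.13670904e-01, 6.35683522e-05]), np.float64(0.078193574720434))
skirt ((0.43930530548095703, -0.012812499888241291), 0.04130430147051811)
tape [0.50125658 0.00877986] [0.02331874 0.01496925] ang 19.215376411248116
234 177
```

View pics/c4.png

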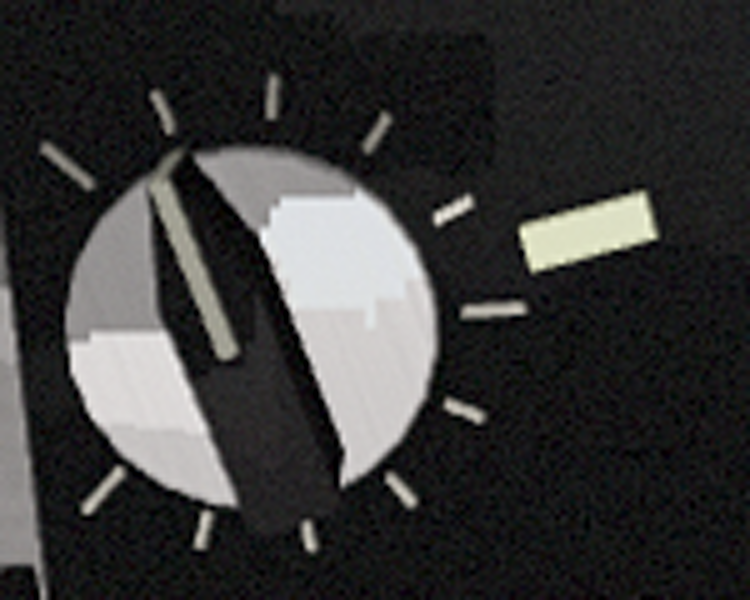

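View pics/w4.png

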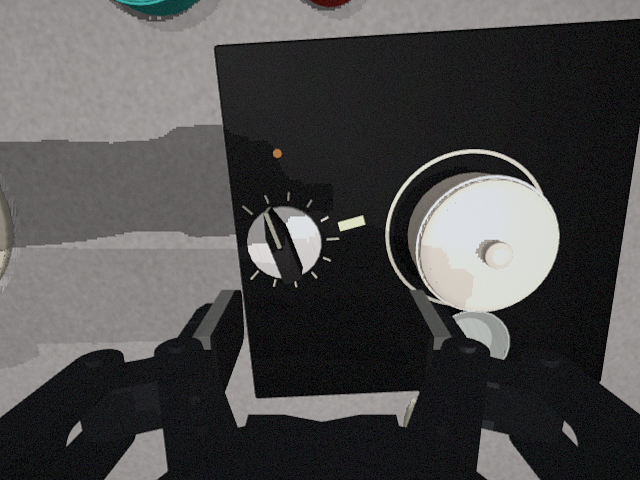

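The wrist picture shows the pot standing inside the ring (lid at (487,245)), about 5 mm off centre. The dial is at (284,243), its line points up-left, and the tape is at (351,223). Next I'll work out the angles in world axes.

Run:
```python
from fit import *
E=np.load("E4.npy")
w=lambda x,y,z:onplane("wrist",(234+x/5-.4,177+y/5-.4),z,E)[:2]
a=lambda d:np.degrees(np.arctan2(d[1],d[0]))
ax=w(251.5,330,.074);print("axis",ax,"rim pts",np.linalg.norm(w(66,330,.074)-w(437,330,.074)))
print("line",a(w(158,183,.099)-w(232,355,.099)),"tip",w(165,170,.099),a(w(165,170,.099)-ax))
print("bar edges",a(w(255,235,.099)-w(340,450,.099)))
print("tape edge",a(w(648,190,.065)-w(520,227,.065)),a(w(658,240,.065)-w(531,272,.065)),"mid",a(w(589,231,.065)-ax),np.linalg.norm(w(589,231,.065)-ax))
```

```text
axis [ 0.43555236 -0.00892896] rim pts 0.0711889248919403
line 111.05585872450418 tip [0.42364067 0.02752907] 108.09342970930173
bar edges 109.85518813400633
tape edge 16.688903424790762 14.746650724673284 mid 15.04738473394275 0.06731680983862118
```

```bash
python3 -m jog '[{"rotation":[0,0,8],"translation":[-37,-39,0],"grip":60},{"rotation":[0,0,16],"translation":[-37,-39,0],"grip":60},{"rotation":[0,0,20],"translation":[-37,-39,-30],"grip":60},{"rotation":[0,0,20],"translation":[-37,-39,-75],"grip":60},{"rotation":[0,0,20],"translation":[-37,-39,-120],"grip":60},{"rotation":[0,0,20],"translation":[-37,-39,-160],"grip":60},{"rotation":[0,0,20],"translation":[-37,-39,-190],"grip":60},{"rotation":[0,0,20],"translation":[-37,-39,-207],"grip":60},{"rotation":[0,0,20],"translation":[-37,-39,-214],"grip":60},{"rotation":[0,0,20],"translation":[-37,-39,-214],"grip":60},{"rotation":[0,0,20],"translation":[-37,-39,-214],"grip":40},{"rotation":[0,0,20],"translation":[-37,-39,-214],"grip":30},{"rotation":[0,0,20],"translation":[-37,-39,-214],"grip":24},{"rotation":[0,0,20],"translation":[-37,-39,-214],"grip":10},{"rotation":[0,0,20],"translation":[-37,-39,-214],"grip":10},{"rotation":[0,0,20],"translation":[-37,-39,-214],"grip":10},{"rotation":[0,0,20],"translation":[-37,-39,-214],"grip":10},{"rotation":[0,0,20],"translation":[-37,-39,-214],"grip":10}]' 30
```

```text
time: 12.3
ee_pos: [0.4358, -0.0097, 0.0841]
tcp_rot: [179.9, 0.0, 110.0]
wrist_force: [-1.0, -0.7, 5.8]
opening: 0.0173
grasp_force: 31.0
```

The bar is gripped. Now the clockwise turn.

```bash
python3 -m jog '[{"rotation":[0,0,-4],"translation":[0,0,0],"grip":10},{"rotation":[0,0,-10],"translation":[0,0,0],"grip":10},{"rotation":[0,0,-17],"translation":[0,0,0],"grip":10},{"rotation":[0,0,-24],"translation":[0,0,0],"grip":10},{"rotation":[0,0,-31],"translation":[0,0,0],"grip":10},{"rotation":[0,0,-38],"translation":[0,0,0],"grip":10},{"rotation":[0,0,-45],"translation":[0,0,0],"grip":10},{"rotation":[0,0,-52],"translation":[0,0,0],"grip":10},{"rotation":[0,0,-59],"translation":[0,0,0],"grip":10},{"rotation":[0,0,-66],"translation":[0,0,0],"grip":10},{"rotation":[0,0,-73],"translation":[0,0,0],"grip":10},{"rotation":[0,0,-80],"translation":[0,0,0],"grip":10},{"rotation":[0,0,-86],"translation":[0,0,0],"grip":10},{"rotation":[0,0,-91],"translation":[0,0,0],"grip":10},{"rotation":[0,0,-94],"translation":[0,0,0],"grip":10},{"rotation":[0,0,-94.7],"translation":[0,0,0],"grip":10},{"rotation":[0,0,-94.7],"translation":[0,0,0],"grip":10},{"rotation":[0,0,-94.7],"translation":[0,0,0],"grip":10},{"rotation":[0,0,-94.7],"translation":[0,0,0],"grip":10},{"rotation":[0,0,-94.7],"translation":[0,0,0],"grip":10}]'
```

```text
time: 14.3
ee_pos: [0.437, -0.0103, 0.0842]
tcp_rot: [179.9, -0.2, 15.3]
wrist_force: [5.5, -4.5, 1.0]
opening: 0.0169
grasp_force: 30.5
```

```bash
python3 -m jog '[{"rotation":[0,0,0],"translation":[0,0,0],"grip":20},{"rotation":[0,0,0],"translation":[0,0,0],"grip":30},{"rotation":[0,0,0],"translation":[0,0,0],"grip":45},{"rotation":[0,0,0],"translation":[0,0,0],"grip":60},{"rotation":[0,0,0],"translation":[0,0,0],"grip":60},{"rotation":[0,0,0],"translation":[0,0,10],"grip":60},{"rotation":[0,0,0],"translation":[0,0,35],"grip":60},{"rotation":[0,0,0],"translation":[0,0,80],"grip":60},{"rotation":[0,0,8],"translation":[0,0,125],"grip":60},{"rotation":[0,0,16],"translation":[0,0,170],"grip":60},{"rotation":[0,0,24],"translation":[0,0,213],"grip":60},{"rotation":[0,0,32],"translation":[36,39,213],"grip":60},{"rotation":[0,0,40],"translation":[36,39,213],"grip":60},{"rotation":[0,0,48],"translation":[36,39,213],"grip":60},{"rotation":[0,0,56],"translation":[36,39,213],"grip":60},{"rotation":[0,0,64],"translation":[36,39,213],"grip":60},{"rotation":[0,0,72],"translation":[36,39,213],"grip":60},{"rotation":[0,0,74.7],"translation":[36,39,213],"grip":60},{"rotation":[0,0,74.7],"translation":[36,39,213],"grip":60},{"rotation":[0,0,74.7],"translation":[36,39,213],"grip":60}]'
python3 - <<'E'
from fit import *
o=readout.get_obs();print(o["ee_pos"],o["tcp_rot"],o["time"]);E=ext("wrist",o);I,D=imaging.camera("wrist");np.save("E5.npy",E)
P=cloud("wrist",D,E);c=(P[...,2]>.139)&(P[...,2]<.15)&(abs(P[...,0]-.61)<.06)&(abs(P[...,1])<.06);print("knob",P[c].mean(0))
for t,z in(("lid",.12),("zone",.065),("tape_mid",.065),("dial_pointer",.099)): print(t,[(r["uv"],onplane("wrist",r["uv"],z,E)[:2]) for r in spotter.mark_of("wrist",t)[:1]])
a=cv2.resize(I[177:297,234:384,::-1],None,fx=5,fy=5,interpolation=cv2.INTER_CUBIC);cv2.imwrite("pics/c5.png",a)
E
```

```text
time: 16.3
ee_pos: [0.4715, 0.0294, 0.2968]
tcp_rot: [180.0, -0.0, 89.9]
wrist_force: [-0.2, 0.2, -0.8]
opening: 0.0601
grasp_force: 0.0
[0.47150283 0.02936499 0.29676405] [ 1.79972909e+02 -2.16910142e-03  8.99314413e+01] 16.3
knob [0.60908276 0.00199436 0.14453713]
lid [([486.8, 244.8], array([0.60958413, 0.00225467]))]
zone []
tape_mid [([352.0, 221.6], array([0.50015214, 0.00933135]))]
dial_pointer [([322.1, 244.0], array([ 0.47110553, -0.00321388]))]
```

View pics/c5.png

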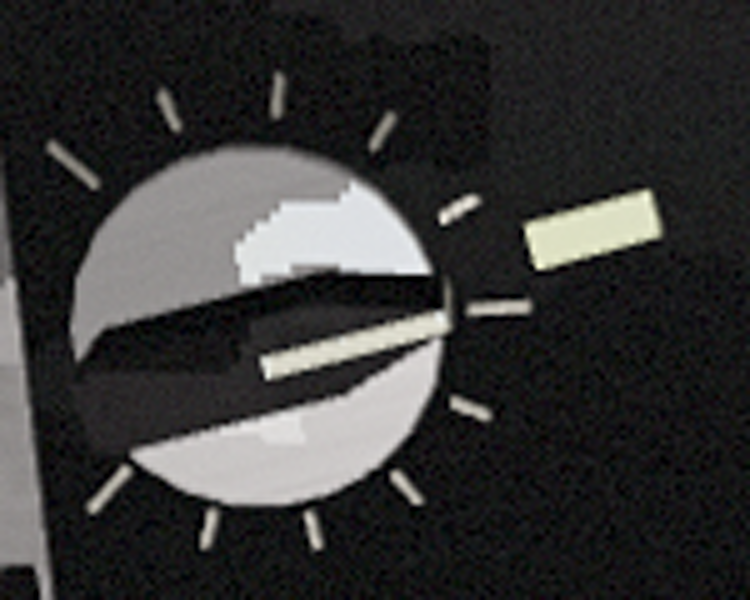

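The white line from (265,370) to (447,320) runs parallel to the tape's edges, both at about 15.4°, and the pot and lid haven't moved. I'll hand in.

```bash
python3 -c "
from workcell import bot
print(bot.job_done())"
```

```text
the job is handed in; nothing more can be done
None
```

I handed the job in at about 16 s of the 53 s allowed: the pot stands inside the ring, about 5 mm off centre, with its lid on, and the dial points at the middle of the tape to within about 1°; I didn't re-measure the dish, jars and mask after the push, and no verdict came back.

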